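Close up a row of printing blocks in a spring-clamped bed

TASK

Take the loose printing block that has the straight bar handle (the twin of the one already in the bed), lay it flat on the open end of the bed with its far edge along the rail, and slide it over the sprung catch and up against its neighbour so that the pair squeezes the sprung end plate. Hold it pressed there, firmly but without ramming, until the catch has come fully up behind it, then let go: both blocks must stay clamped in the bed with no gap between them and their far edges along the rail. Leave the short round-knobbed block, the jar and the pot alone.

Things in the scene. Friction and masses are not known exactly. Their poses are not given: they have to be found in the camera images.
- bed: fixed plywood board 150 (x) x 380 (y) x 12 mm; origin under its centre at table height. Rail along its far (+x) edge: inner face at x = +55 mm, 18 mm thick, top 20 mm above the floor. At the +y end a housing, 24 mm high, carries the sprung end plate. Near side and -y end are open. Blocks stand in a row along y, far edges on the rail (centres at x = +5 mm)
- stop_face (a point): middle of the face of the sprung steel end plate (90 mm wide in x, 20 mm high), which looks to the bed's -y; at rest this face is at bed y = +150 mm. Axes as the bed's
- stop_plate (a joint): travel of the end plate: 0 at rest, grows as it is pushed to the bed's +y; 0.006 m is its hard end. Its spring pushes back with about 4 N at the start and 8.5 N at the end
- catch_top (a point): sprung dark-steel catch in the bed's floor, 36 mm wide (x): top edge of its upright face, which looks to +y (bed x = 0, y = -26.5 mm; 8 mm above the floor). A ramp climbs to it from bed y = -50 mm: a block slid to +y presses it down. Once the block is past, it rises in about 0.5 s and holds it. A row of two blocks clears it with the end plate pushed in 3.5 mm
- catch_tongue (a joint): how far the catch is pressed down: 0 fully up, 0.008 m level with the floor
- loose_block: the block to be placed: wooden printing block 100 (x) x 90 (y) x 26 mm, a straight bar handle on its top, 70 (x) x 26 (y) mm, from 26 to 62 mm above its underside. 0.2 to 0.33 kg. Origin: centre of its underside. Either way round will do
- mate: its twin, of the same shape and size, loose on the bed's floor near the rail, some 8 to 28 mm short of the sprung end plate. Origin: centre of its underside
- short_block: another printing block, 100 (x) x 60 (y) x 26 mm with a round turned knob (top at 60 mm) instead of a bar; not needed. Origin: centre of its underside
- jar: glass jar with white lid, 60 mm wide, 75 mm high, on the table beyond the rail; not needed. Origin: centre of its underside
- pot: squat grey pot with white lid, 72 mm wide, 55 mm high, on the table beyond the rail; not needed. Origin: centre of its underside
Mind the look-alikes: they are no part of the job. Leave any purple or turquoise look-alike of the loose_block alone.

How it is judged:
By the outcome, as a careful person would: the job done as asked, in the order asked, and still so for the second after the job is handed in, with the robot touching nothing.
It also fails if it takes over 48 s, if anything falls off the work surface, if the arm or the gripper's body presses on something with over 40 N, if the wrist force passes 120 N, or if a joint passes its speed limit or range.

ROBOT

A 6-joint arm with a two-finger parallel gripper is mounted at the origin on the work surface. World frame = base frame: x ahead of the robot, y to its left, z up, the work surface at z = 0. Lengths are in m, angles in degrees, forces in N, time in s.
With the tool pointing down it reaches from about 0.4 to 0.825 m from the base axis. Payload 7 kg.
Tool frame: the origin (TCP) lies between the finger pads; the fingertips stand 19 mm ahead of it and the grasp point (between the pads) is the TCP; z points along the fingers, y is the line along which they close (so a half turn about z gives the same grasp; the last joint's range is limited). The gripper opens to 88 mm and grips with 3 to 60 N. Pads are 19 mm wide; open, the fingers measure 130 mm over their backs; the gripper's body (78 mm by 193 mm) begins 47 mm behind the grasp point.
Start: joints at [88.299, 20.546, 0.682, 0, -70.136, -16.507], TCP at [0.211, 0.641, 0.246] pointing down, gripper open.
Joint ranges: [-176.03, 176.03], [-82.01, 121.73], [-58.28, 71.71], [-173.87, 95.51], [-174.79, -0.11], [-173.66, 173.66]. Speed limits (degrees/s): [136.94, 136.94, 172.46, 180, 180, 180].

INTERFACE

Orientations are given as [roll, pitch, yaw] about the fixed x, y, z axes, in that order (R = Rz(yaw) Ry(pitch) Rx(roll)).
In Python, from plant import get_obs, snapshot, close_job, spot_in, spot_point gives the robot as it stands.
- The arm moves only by the tool play_rows, never from a script. Its argument "plan" is a list of rows, each a list of 6 numbers: the shift along the tool's x, y, z in cm, then the turn, a rotation vector about the tool's x, y, z in degrees. A call has 1 to 20 rows; each row shifts and turns the commanded pose from where the row before left it, along the tool's axes as they then stand; what a row does not reach is not made up. A row lasts 1/12 s, in which the tool goes at most 41.7 mm and 7.16 degrees, less where a joint would pass 70% of its speed; a pose out of reach is approached as far as the arm can. A call is refused whole if a number of a shift passes 4.17 or a number of a turn 7.16, either way. A call with a gripper value outside its range is refused whole. "grip" is the finger opening in cm, from 0 to 8.76, set as the call begins (left out, the last holds). The fingers move at their own pace and stop on an object; the grip force is fixed at half the most. Time passes only in rows, so rows that do not move let the fingers close. It gives the time, the measured TCP pose, the force, the opening and the grip force at its end, in the units of the state.
- get_obs(): the state, without advancing time (a new reading comes with each control period).
- snapshot(name): name is "side" or "top"; returns a dict with "frame" (384x512x3 uint8, red, green, blue), "fx", "fy", "cx", "cy" (pixels), "position" and "attitude" of the camera in the world. Camera axes: x right, y down, z forward; pixel columns grow to the right and rows downward; lengths in m; the calibration is good to about 2 mm. A picture is of the moment at which its call begins. There is no depth.
- close_job(): hands the job in; it is judged then, once.
Trained networks look in the newest picture that a camera, given by its name, has taken for a name from the list of things; names that differ only in an ending like _2 or _b are one class to them, and where a whole thing is asked for, a point or a joint stands for the part that bears it (a point fixed in the world has none). Each returns a list of dicts, best first, with "score" (0 to 1); they miss things now and then, are a little off and sometimes report something else, mostly with a low value. They report only what shows in the picture. A call takes as long as a camera call. They do not tell look-alikes from the thing itself.
- spot_in(camera, thing): "position" ([x, y, z] in m, in world coordinates, good to about 4 mm: the middle of the surface that is visible of it).
- spot_point(camera, thing): "position" ([x, y, z] in m, in world coordinates, good to about 4 mm: a listed point, or the origin of a listed thing).
The state is a dict: "clock": time; "joint_pos": joint angles; "qvel": joint speeds; "tau": joint torques, N m; "tool_pos": TCP position; "orientation": TCP orientation; "force": force on the tool from outside, world axes, zero at the start; "moment": the same for the moment, N m; "opening": finger opening in m; "gripper_force": force on a finger pad.
Only numpy, scipy, OpenCV 4.12 (cv2) and the standard library are available. Lean on these libraries where they do the work, as an engineer would, in place of code of your own. Each camera call takes 0.05 s, during which the arm holds its last target. There are 200 camera calls.

## Working session

There is one attempt and no reset: what is moved stays moved. The work goes in short steps, Python scripts to look and compute and a tool call to move; the robot and the scene stay as the last step left them, time stands still between calls to the robot, and variables do not carry over. Pictures are saved under pics/ and viewed, at most 10 in all, crops included, and the job is handed in when it is done.

Besides the shell and the picture viewer there is one more tool, called after "Request:" as a command line: name --pt "numbers of a row" for each row, then --argument value for the rest. play_rows: Moves the arm, as the interface text tells. Its arguments: {"type":"object","properties":{"plan":{"type":"array","items":{"type":"array","items":{"type":"number"}}},"grip":{"type":"number"}},"required":["plan"]}

```bash
mkdir -p pics
cat > h.py <<'E'
import numpy as np, cv2
from plant import *
from scipy.spatial.transform import Rotation as R
def pose(s):
    a=np.array(s["attitude"],float)
    return a
def save(s,n): cv2.imwrite("pics/"+n,s["frame"][:,:,::-1])
E
python3 - <<'E'
from h import *
for c in("top","side"):
    s=snapshot(c); save(s,c+"1.png"); print(c,{k:s[k] for k in s if k!="frame"})
    for t in("loose_block","mate","short_block","bed"):
        for d in spot_point(c,t)[:4]: print(t,np.round(d["position"],3),round(d["score"],2))
    for t in("stop_face","catch_top"):
        for d in spot_point(c,t)[:2]: print(t,np.round(d["position"],3),round(d["score"],2))
o=get_obs();print(o)
a=cv2.imread("pics/top1.png");
E
```

```text
top {'fx': 481.1907139528641, 'fy': 481.1907139528641, 'cx': 257.7498704663463, 'cy': 188.4368889957982, 'position': array([ 0.37097824, -0.0659059 ,  1.28494465]), 'attitude': array([-175.1484922 ,   -0.98525801,  -90.46274558])}
loose_block [ 0.312 -0.416  0.003] 0.95
loose_block [ 0.744 -0.182  0.005] 0.93
loose_block [ 0.61  -0.316  0.002] 0.74
loose_block [ 0.219 -0.27  -0.   ] 0.68
mate [0.521 0.149 0.015] 0.62
short_block [ 0.418 -0.281 -0.001] 0.56
bed [0.51  0.052 0.001] 0.59
stop_face [0.52  0.206 0.02 ] 0.57
catch_top [0.509 0.029 0.022] 0.52
catch_top [ 0.612 -0.317 -0.003] 0.39
side {'fx': 438.0610713094, 'fy': 438.0610713094, 'cx': 252.8563595992514, 'cy': 195.1302754869637, 'position': array([ 0.33054695, -0.89837559,  0.6385682 ]), 'attitude': array([-125.61057818,    0.44458828,  -10.29569515])}
loose_block [ 0.312 -0.42   0.003] 0.83
loose_block [ 0.222 -0.273  0.001] 0.76
loose_block [ 0.617 -0.315  0.003] 0.74
loose_block [ 0.741 -0.181 -0.001] 0.69
mate [0.521 0.145 0.014] 0.75
short_block [ 0.613 -0.315 -0.001] 0.71
bed [0.511 0.055 0.   ] 0.76
catch_top [0.509 0.028 0.02 ] 0.51
{'clock': 0.7, 'joint_pos': array([ 8.82979906e+01,  2.05430103e+01,  6.81568008e-01,  1.16090295e-04,
       -7.01337248e+01, -1.65068893e+01]), 'qvel': array([ 0.05475513,  0.07124559,  0.02618094,  0.08541309, -0.01753215,
       -0.03666271]), 'tau': array([-1.69905084e-03, -5.82160342e+01,  2.93250990e+01,  7.00071573e+00,
        1.27771802e-02, -1.00116591e-05]), 'tool_pos': array([0.21093761, 0.64117955, 0.24559647]), 'orientation': array([-1.79995335e+02,  1.26849984e-03, -1.82088592e+01]), 'force': array([ 0.21675063, -0.70494725,  0.58583964]), 'moment': array([ 0.02132856, -0.03340034,  0.06103284]), 'gripper_force': 0.0, 'opening': 0.08759423299247131}
```

View pics/top1.png

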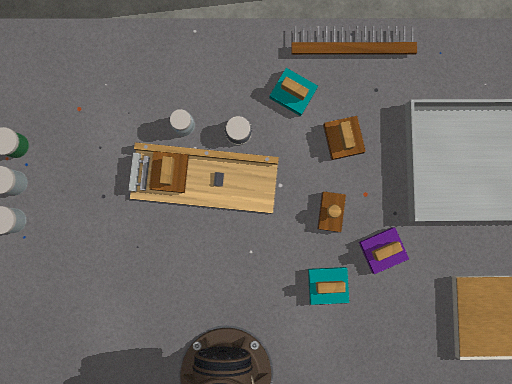

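View pics/side1.png

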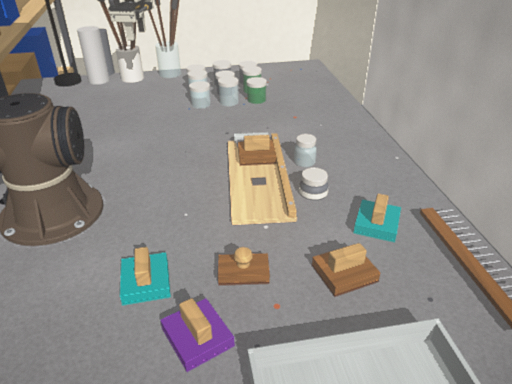

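Candidates with a bar handle in the top picture are brown at (345,138), turquoise at (294,91) and (328,286), and purple at (385,250). The brown block at (332,212) has a round knob. The brown block at (345,138) is the one: it has the mate's colour and a bar. I'll confirm it in a crop.

```bash
cat >> h.py <<'E'
def cam(s): return R.from_euler("xyz",s["attitude"],degrees=True).as_matrix(),np.array(s["position"])
def ray(s,uv,z):
    M,p=cam(s); uv=np.atleast_2d(uv).astype(float)
    d=np.c_[(uv[:,0]-s["cx"])/s["fx"],(uv[:,1]-s["cy"])/s["fy"],np.ones(len(uv))]@M.T
    return p+d*((z-p[2])/d[:,2])[:,None]
def proj(s,P):
    M,p=cam(s); q=(np.atleast_2d(P)-p)@M
    return np.c_[s["fx"]*q[:,0]/q[:,2]+s["cx"],s["fy"]*q[:,1]/q[:,2]+s["cy"]]
E
python3 - <<'E'
from h import *
s=snapshot("top");f=s["frame"][:,:,::-1]
print(proj(s,[[.613,-.315,.026],[.51,.052,.012]]))
a=cv2.resize(f[100:175,305:385],None,fx=5,fy=5,interpolation=cv2.INTER_CUBIC)
b=cv2.resize(f[130:225,120:290],None,fx=4.4,fy=4.4,interpolation=cv2.INTER_CUBIC)
cv2.imwrite("pics/blk.png",a);cv2.imwrite("pics/bed.png",b)
# handle: light wood in the window
for n,(u0,u1,v0,v1),z in (("loose",(318,372,108,168),.062),("mate",(146,190,145,196),.074)):
    w=cv2.cvtColor(f[v0:v1,u0:u1],cv2.COLOR_BGR2HSV); 
    print(n,"handle px hsv",w[(v1-v0)//2-2,(u1-u0)//2])
E
```

```text
[[342.56047069 137.149532  ]
 [204.69311728 177.10153828]]
loose handle px hsv [ 17 143 182]
mate handle px hsv [ 17 143 166]
```

View pics/blk.png

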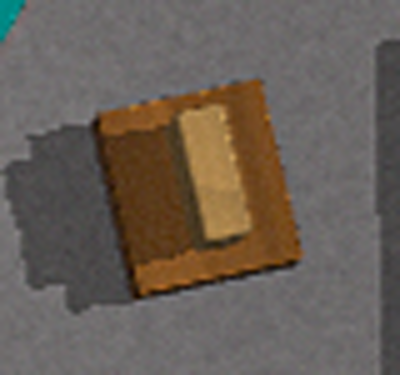

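View pics/bed.png

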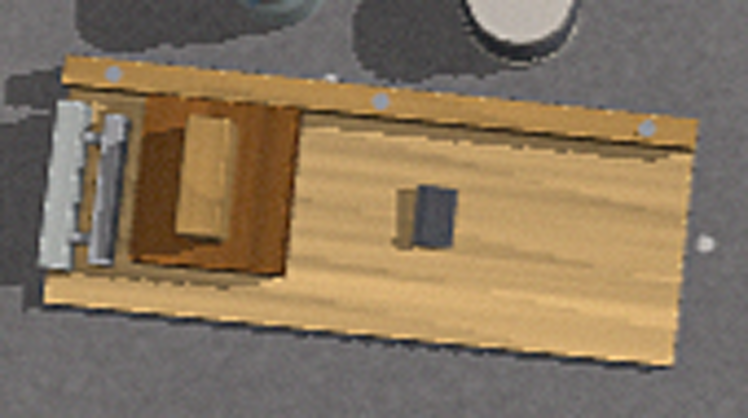

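The crop confirms it: brown, with a straight light bar, top corners about (178,110), (222,103), (250,233), (205,243) in the crop. In the bed crop, the rail's outer edge runs (66,56) to (697,120), the near floor edge runs (42,302) to (672,362), and the catch's upright face is at about x=414, y=186 to 246. The mate is near the end plate.

Run:
```python
from h import *
s=snapshot("top")
def P(c,k,o,z): return ray(s,(np.array(c,float)+.5)/k-.5+np.array(o),z)
A=lambda c,z:P(c,5,(305,100),z); B=lambda c,z:P(c,4.4,(120,130),z)
h=A([(178,110),(222,103),(250,233),(205,243)],.062); print("handle c",h.mean(0).round(4), np.linalg.norm(np.diff(h,axis=0),axis=1).round(4))
d=(h[0]+h[1]-h[2]-h[3]); print("long dir",np.degrees(np.arctan2(d[1],d[0])))
b=A([(98,114),(262,80),(300,260)],.026); print("block",((b[0]+b[2])/2).round(4),np.linalg.norm(np.diff(b,axis=0),axis=1)); d=b[1]-b[2];print(np.degrees(np.arctan2(d[1],d[0])))
ro=B([(697,119),(66,56)],.032); ri=B([(693,151),(62,85)],.032); fn=B([(673,362),(42,302)],.012)
for n,e in(("ro",ro),("ri",ri),("fn",fn)):
    d=e[1]-e[0]; print(n,e.round(4).tolist(),np.linalg.norm(d).round(4),"yaw",np.degrees(np.arctan2(-d[0],d[1])).round(2))
print("catch",B([(415,186),(414,246)],.020).round(4), "stop",B([(127,118),(108,265)],.032).round(4))
m=B([(190,113),(236,118),(221,240),(177,234)],.074);print("mate handle",m.mean(0).round(4)); d=m[0]+m[1]-m[2]-m[3];print(np.degrees(np.arctan2(d[1],d[0])))
mb=B([(300,113),(284,275)],.038); print("mate -y edge",mb.round(4))
yaw=np.radians(np.mean([np.degrees(np.arctan2(-(e[1]-e[0])[0],(e[1]-e[0])[1])) for e in(ro,ri,fn)]))
X=np.array([np.cos(yaw),np.sin(yaw)]);Y=np.array([-X[1],X[0]])
# origin: x from rail outer(+73..75?), inner +55, near -75; y from ends +-190
for n,e,x in(("ro",ro,.073),("ri",ri,.055),("fn",fn,-.075)): print(n, "x0",((e[:,:2]@X)-x).round(4),"y0",(e[:,:2]@Y-np.array([-.19,.19])).round(4))
print("yaw",np.degrees(yaw))
```

```text
handle c [ 0.6142 -0.3205  0.062 ] [0.0232 0.0694 0.024 ]
long dir 10.373463623215086
block [ 0.6135 -0.3198  0.026 ] [0.08999409 0.09879718]
10.354646971607018
ro [[0.5607, -0.1423, 0.032], [0.6007, 0.2338, 0.032]] 0.3782 yaw -6.07
ri [[0.5414, -0.1397, 0.032], [0.5832, 0.2359, 0.032]] 0.3779 yaw -6.35
fn [[0.4163, -0.1274, 0.012], [0.4551, 0.2509, 0.012]] 0.3802 yaw -5.85
catch [[0.5228 0.0269 0.02  ]
 [0.4867 0.0275 0.02  ]] stop [[0.5631 0.1971 0.032 ]
 [0.4755 0.2074 0.032 ]]
mate handle [0.5228 0.1427 0.074 ]
-6.06332674918027
mate -y edge [[0.5647 0.0937 0.038 ]
 [0.4684 0.1027 0.038 ]]
ro x0 [0.4996 0.4995] y0 [0.108  0.1062]
ri x0 [0.4982 0.4999] y0 [0.1085 0.1064]
fn x0 [0.5025 0.5009] y0 [0.1075 0.1077]
yaw -6.08836194937388
```

Request:
play_rows --pt "0 0 0 0 0 -7.15" --pt "0 0 0 0 0 -7.15" --pt "0 0 0 0 0 -7.15" --pt "0 0 0 0 0 -7.15" --pt "0.86 3.92 0 0 0 0" --pt "0.86 3.92 0 0 0 0" --pt "0.86 3.92 0 0 0 0" --pt "0.86 3.92 0 0 0 0" --pt "0.86 3.92 0 0 0 0" --pt "0.86 3.92 0 0 0 0" --pt "0.86 3.92 0 0 0 0" --pt "0.86 3.92 0 0 0 0" --pt "0.86 3.92 0 0 0 0" --pt "0.86 3.92 0 0 0 0" --pt "0.86 3.92 0 0 0 0" --pt "0.86 3.92 0 0 0 0" --pt "0.86 3.92 0 0 0 0" --pt "0.86 3.92 0 0 0 0" --pt "0.86 3.92 0 0 0 0" --pt "0.86 3.92 0 0 0 0" --grip 8.76

```text
clock: 2.47
tool_pos: [0.4598, 0.0472, 0.2462]
orientation: [-180.0, -0.1, 10.4]
force: [1.4, 0.8, 0.6]
opening: 0.0875
gripper_force: 0.0
```

```bash
cat >> h.py <<'E'
BO=np.array([.5086,.0537,0]);BY=-6.1
def bed(p,inv=False):
    M=R.from_euler("z",BY,degrees=True)
    return M.inv().apply(np.array(p)-BO) if not inv else M.apply(p)+BO
def go(t,yaw=None):
    o=get_obs();M=R.from_euler("xyz",o["orientation"],degrees=True)
    print("tcp",np.round(o["tool_pos"],4),"rpy",np.round(o["orientation"],2),"bed",bed(o["tool_pos"]).round(4),"F",np.round(o["force"],1),"open",round(o["opening"],4),"t",round(o["clock"],2))
    print("tool shift cm",(M.inv().apply(np.array(t)-o["tool_pos"])*100).round(2))
    if yaw is not None: print("turn",(M.inv()*R.from_euler("xyz",[180,0,yaw],degrees=True)).as_rotvec(degrees=True).round(2))
E
python3 -c "
from h import *
go([.6142,-.3205,.17],10.4)"
```

```text
tcp [0.4598 0.0472 0.2462] rpy [-1.7997e+02 -8.0000e-02  1.0420e+01] bed [-0.0479 -0.0117  0.2462] F [1.4 0.8 0.6] open 0.0875 t 2.47
tool shift cm [ 8.53 38.96  7.61]
turn [-0.03 -0.08  0.02]
```

Request:
play_rows --pt "0.85 3.9 0.7 0 0 0" --pt "0.85 3.9 0.7 0 0 0" --pt "0.85 3.9 0.7 0 0 0" --pt "0.85 3.9 0.7 0 0 0" --pt "0.85 3.9 0.7 0 0 0" --pt "0.85 3.9 0.7 0 0 0" --pt "0.85 3.9 0.7 0 0 0" --pt "0.85 3.9 0.7 0 0 0" --pt "0.85 3.9 1 0 0 0" --pt "0.85 3.9 1 0 0 0" --pt "0 0 0 0 0 0" --pt "0 0 0 0 0 0"

```text
clock: 3.47
tool_pos: [0.6128, -0.3212, 0.1671]
orientation: [-179.9, 0.2, 10.2]
force: [-0.8, 1.2, 0.1]
opening: 0.0878
gripper_force: 0.0
```

```bash
python3 -c "
from h import *
s=snapshot('side');save(s,'s2.png')
for d in spot_point('side','loose_block')[:4]: print(np.round(d['position'],3),d['score'])
go([.6142,-.3205,.050],10.4)"
```

```text
[ 0.745 -0.182 -0.   ] 0.88
[ 0.316 -0.419  0.003] 0.82
[ 0.616 -0.318 -0.   ] 0.68
[ 0.223 -0.27  -0.001] 0.6
tcp [ 0.6131 -0.3192  0.1692] rpy [-1.7998e+02  4.0000e-02  1.0360e+01] bed [ 0.1435 -0.3597  0.1692] F [-0.  -1.2  1.3] open 0.0877 t 3.57
tool shift cm [ 0.1   0.15 11.92]
turn [-0.02  0.04 -0.04]
```

Request:
play_rows --pt "0.1 0.1 2 0 0 0" --pt "0 0 2 0 0 0" --pt "0 0 2 0 0 0" --pt "0 0 2 0 0 0" --pt "0 0 2 0 0 0" --pt "0 0 1.2 0 0 0" --pt "0 0 0.7 0 0 0" --pt "0 0 0 0 0 0" --pt "0 0 0 0 0 0"

```text
clock: 4.32
tool_pos: [0.6151, -0.3197, 0.0515]
orientation: [180.0, -0.0, 10.4]
force: [-0.0, 0.4, 0.7]
opening: 0.0875
gripper_force: 0.0
```

Request:
play_rows --pt "0 0 0 0 0 0" --pt "0 0 0 0 0 0" --pt "0 0 0 0 0 0" --pt "0 0 0 0 0 0" --pt "0 0 0 0 0 0" --pt "0 0 0 0 0 0" --pt "0 0 0 0 0 0" --pt "0 0 0 0 0 0" --pt "0 0 0 0 0 0" --pt "0 0 0 0 0 0" --grip 1.5

```text
clock: 5.15
tool_pos: [0.6145, -0.3199, 0.0505]
orientation: [-180.0, 0.0, 10.4]
force: [-0.5, 2.9, 0.6]
opening: 0.0266
gripper_force: 1.1
```

```bash
python3 -c "
from h import *
s=snapshot('side');f=s['frame'][:,:,::-1]
u,v=proj(s,[.614,-.32,.05])[0].astype(int);print(u,v)
cv2.imwrite('pics/g.png',cv2.resize(f[v-80:v+80,u-100:u+100],None,fx=3,fy=3))
go([.6142,-.3205,.050],10.4)"
```

```text
346 255
tcp [ 0.6145 -0.3199  0.0505] rpy [-1.7999e+02  1.0000e-02  1.0390e+01] bed [ 0.145  -0.3602  0.0505] F [-1.2  0.9 -0.3] open 0.0262 t 5.2
tool shift cm [-0.04  0.05  0.05]
turn [-0.01  0.01 -0.01]
```

View pics/g.png

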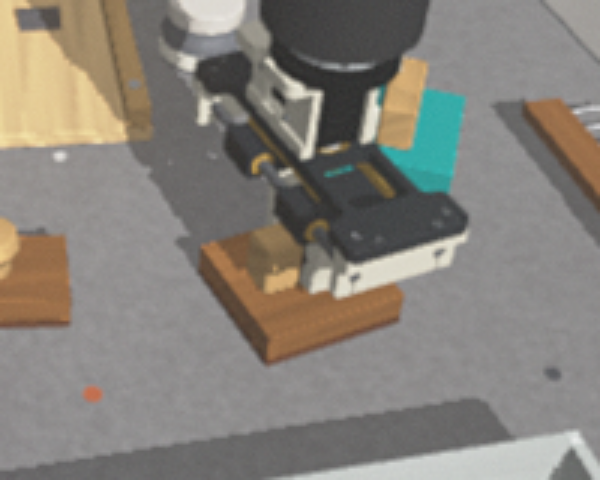

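Request:
play_rows --pt "0 0 0 0 0 0" --pt "0 0 0 0 0 0" --pt "0 0 -1 0 0 0" --pt "0 0 -2 0 0 0" --pt "0 0 -2 0 0 5.5" --pt "0 0 -2 0 0 5.5" --pt "0 0 0 0 0 5.5" --pt "-1.43 -2.45 0 0 0 0" --pt "-1.43 -2.45 0 0 0 0" --pt "-1.43 -2.45 0 0 0 0" --pt "-1.43 -2.45 0 0 0 0" --pt "-1.43 -2.45 0 0 0 0" --pt "-1.43 -2.45 0 0 0 0" --pt "-1.43 -2.45 0 0 0 0" --pt "-1.43 -2.45 0 0 0 0" --pt "-1.43 -2.45 0 0 0 0" --pt "-1.43 -2.45 0 0 0 0" --pt "0 0 0 0 0 0" --pt "0 0 0 0 0 0"

```text
clock: 6.78
tool_pos: [0.4982, -0.06, 0.1215]
orientation: [-180.0, -0.1, -6.0]
force: [0.8, 0.2, -2.2]
opening: 0.0258
gripper_force: 29.8
```

```bash
python3 -c "
from h import *
s=snapshot('top');save(s,'t3.png');s=snapshot('side');save(s,'s3.png')
go([.4984,-.0608,.063],-6.1);print(get_obs()['gripper_force'])"
```

```text
tcp [ 0.4988 -0.0612  0.1212] rpy [-1.7999e+02 -5.0000e-02 -6.0700e+00] bed [ 0.0025 -0.1153  0.1212] F [-0.3 -0.2 -1.9] open 0.0263 t 6.88
tool shift cm [-0.05 -0.03  5.82]
turn [-0.01 -0.05  0.03]
29.75478708744049
```

View pics/s3.png

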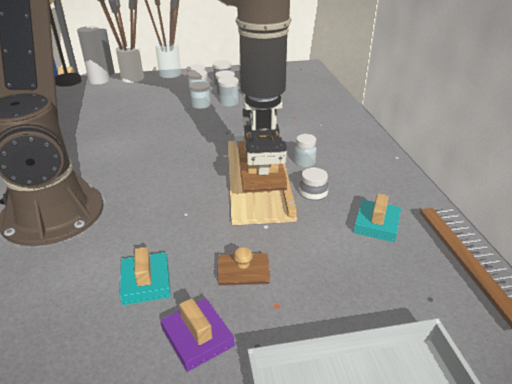

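The block is gripped, level and squared over the bed at about (264,180). I'll lower it next.

Request:
play_rows --pt "-0.2 0 1.5 0 0 0" --pt "0 0 1.5 0 0 0" --pt "0 0 1.5 0 0 0" --pt "0 0 0.7 0 0 0" --pt "0 0 0.3 0 0 0" --pt "0 0 0 0 0 0"

```text
clock: 7.38
tool_pos: [0.4963, -0.0616, 0.065]
orientation: [180.0, 0.1, -6.2]
force: [-0.5, 0.2, -1.6]
opening: 0.0259
gripper_force: 29.8
```

Request:
play_rows --pt "0 0 0.1 0 0 0" --pt "0 0 0.1 0 0 0" --pt "0 0 0.05 0 0 0" --pt "0 0 0 0 0 0" --pt "0 0 0 0 0 0"

```text
clock: 7.8
tool_pos: [0.4966, -0.0609, 0.0634]
orientation: [-180.0, -0.0, -6.1]
force: [0.6, -0.6, -2.9]
opening: 0.0262
gripper_force: 29.8
```

Request:
play_rows --pt "0 0 0.1 0 0 0" --pt "0 0 0 0 0 0" --pt "0 0 0 0 0 0"

```text
clock: 8.05
tool_pos: [0.4967, -0.0609, 0.0624]
orientation: [-180.0, -0.0, -6.1]
force: [-0.8, 0.9, 1.8]
opening: 0.026
gripper_force: 29.8
```

Request:
play_rows --pt "0 0 0.05 0 0 0" --pt "0 0 0 0 0 0" --pt "0 0 0 0 0 0"

```text
clock: 8.3
tool_pos: [0.4967, -0.0609, 0.0624]
orientation: [-180.0, -0.0, -6.1]
force: [-3.4, 1.4, 9.3]
opening: 0.0259
gripper_force: 29.8
```

Request:
play_rows --pt "0 0 0.05 0 0 0" --pt "0 0 0 0 0 0" --pt "0 0 0 0 0 0"

```text
clock: 8.55
tool_pos: [0.4967, -0.0608, 0.0624]
orientation: [-180.0, -0.1, -6.1]
force: [-5.5, 1.5, 15.4]
opening: 0.026
gripper_force: 29.8
```

Request:
play_rows --pt "0.1 0 -0.06 0 0 0" --pt "0.1 0 0 0 0 0" --pt "0.1 0 0 0 0 0" --pt "0 0 0 0 0 0" --pt "0 0 0 0 0 0"

```text
clock: 8.97
tool_pos: [0.4971, -0.061, 0.0624]
orientation: [180.0, 0.2, -6.1]
force: [-14.6, 8.3, 20.4]
opening: 0.0261
gripper_force: 29.8
```

Request:
play_rows --pt "0.1 0 0 0 0 0" --pt "0 0 0 0 0 0" --pt "0 0 0 0 0 0"

```text
clock: 9.22
tool_pos: [0.4978, -0.0614, 0.0624]
orientation: [180.0, 0.2, -6.1]
force: [-13.3, 6.0, 20.6]
opening: 0.026
gripper_force: 29.8
```

```bash
python3 -c "
from h import *
go(bed([.005,-.05,.0624],True),-6.1)"
```

```text
tcp [ 0.4978 -0.0614  0.0624] rpy [179.97   0.22  -6.12] bed [ 0.0015 -0.1156  0.0624] F [-13.3   6.   20.6] open 0.026 t 9.22
tool shift cm [ 0.35 -6.56 -0.01]
turn [ 0.03  0.22 -0.02]
```

Request:
play_rows --pt "0 0 -0.1 0 0 0" --pt "0 0 0 0 0 0" --pt "0 0 0 0 0 0" --pt "0 0 0 0 0 0"

```text
clock: 9.55
tool_pos: [0.5004, -0.0614, 0.0624]
orientation: [180.0, 0.0, -6.1]
force: [-1.4, 0.7, 0.7]
opening: 0.0258
gripper_force: 29.8
```

Request:
play_rows --pt "0.1 0 0 0 0 0" --pt "0 0 0 0 0 0" --pt "0 0 0 0 0 0"

```text
clock: 9.8
tool_pos: [0.5005, -0.0615, 0.0624]
orientation: [180.0, 0.1, -6.1]
force: [-5.6, 2.4, 3.2]
opening: 0.0257
gripper_force: 29.8
```

Request:
play_rows --pt "0.1 0 0 0 0 0" --pt "0 0 0 0 0 0" --pt "0 0 0 0 0 0"

```text
clock: 10.05
tool_pos: [0.5006, -0.0615, 0.0625]
orientation: [180.0, 0.2, -6.1]
force: [-8.2, 6.6, 8.3]
opening: 0.0258
gripper_force: 29.8
```

Request:
play_rows --pt "-0.15 0 0 0 0 0" --pt "0 -0.4 0 0 0 0" --pt "0 -0.4 0 0 0 0" --pt "0 -0.4 0 0 0 0" --pt "0 -0.4 0 0 0 0" --pt "0 -0.4 0 0 0 0" --pt "0 0 0 0 0 0"

```text
clock: 10.63
tool_pos: [0.5028, -0.0408, 0.0625]
orientation: [-180.0, 0.0, -6.1]
force: [-3.4, 1.5, 0.6]
opening: 0.0256
gripper_force: 29.8
```

Request:
play_rows --pt "0 -0.4 0 0 0 0" --pt "0 -0.4 0 0 0 0" --pt "0 -0.4 0 0 0 0" --pt "0 -0.4 0 0 0 0" --pt "0 -0.4 0 0 0 0" --pt "0 0 0 0 0 0"

```text
clock: 11.13
tool_pos: [0.505, -0.021, 0.0625]
orientation: [-180.0, 0.0, -6.1]
force: [-3.9, -0.7, 0.3]
opening: 0.0258
gripper_force: 29.7
```

```bash
python3 -c "
from h import *
go(bed([.005,.015,.0624],True),-6.1)"
```

```text
tcp [ 0.505  -0.021   0.0625] rpy [-1.7999e+02  2.0000e-02 -6.1000e+00] bed [ 0.0044 -0.0747  0.0625] F [-3.9 -0.7  0.3] open 0.0258 t 11.13
tool shift cm [ 0.06 -8.97  0.02]
turn [-0.01  0.02 -0.  ]
```

Request:
play_rows --pt "0 -0.5 0.03 0 0 0" --pt "0 -0.5 0 0 0 0" --pt "0 -0.5 0 0 0 0" --pt "0 -0.5 0 0 0 0" --pt "0 -0.5 0 0 0 0" --pt "0 -0.5 0 0 0 0" --pt "0 0 0 0 0 0"

```text
clock: 11.72
tool_pos: [0.5083, 0.0089, 0.0624]
orientation: [-180.0, 0.0, -6.1]
force: [-5.6, 1.6, 3.2]
opening: 0.0262
gripper_force: 29.7
```

Request:
play_rows --pt "0 -0.5 0 0 0 0" --pt "0 -0.5 0 0 0 0" --pt "0 -0.5 0 0 0 0" --pt "0 -0.5 0 0 0 0" --pt "0 -0.5 0 0 0 0" --pt "0 0 0 0 0 0"

```text
clock: 12.22
tool_pos: [0.511, 0.0335, 0.0624]
orientation: [-180.0, 0.0, -6.1]
force: [-4.8, 1.5, 3.9]
opening: 0.0259
gripper_force: 29.7
```

```bash
python3 -c "
from h import *
s=snapshot('top');f=s['frame'][:,:,::-1]
cv2.imwrite('pics/t4.png',cv2.resize(f[120:225,110:290],None,fx=4.4,fy=4.4,interpolation=cv2.INTER_CUBIC))
go(bed([.005,.015,.0624],True),-6.1)"
```

```text
tcp [0.5109 0.0334 0.0624] rpy [-179.97   -0.     -6.1 ] bed [ 0.0045 -0.0199  0.0624] F [-4.8  1.6  3.5] open 0.0259 t 12.27
tool shift cm [ 0.05 -3.49  0.01]
turn [-0.03 -0.    0.  ]
```

View pics/t4.png

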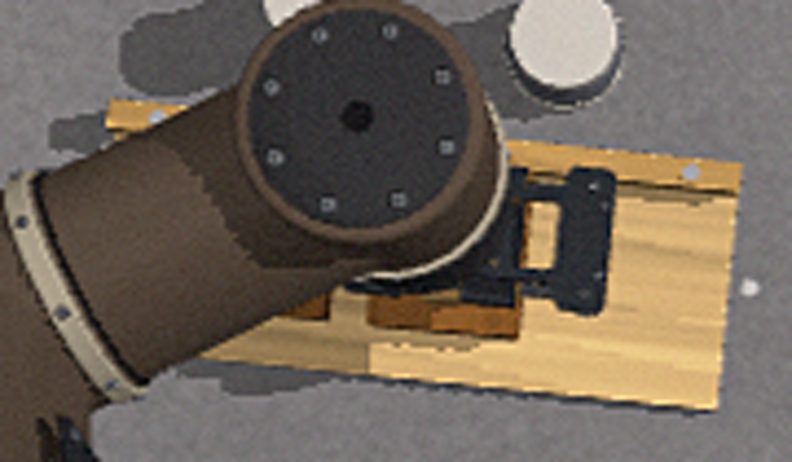

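The block lies flat on the bed along the rail. Its -y edge is at about x=520 and there's a gap of about 38 px (330 to 368, roughly 20 mm) to the mate, as computed. I'll carry on slowly.

Request:
play_rows --pt "0 -0.4 0 0 0 0" --pt "0 -0.4 0 0 0 0" --pt "0 -0.4 0 0 0 0" --pt "0 -0.3 0 0 0 0" --pt "0 -0.2 0 0 0 0" --pt "0 -0.2 0 0 0 0" --pt "0 -0.2 0 0 0 0" --pt "0 -0.2 0 0 0 0" --pt "0 0 0 0 0 0"

```text
clock: 13.02
tool_pos: [0.5133, 0.0555, 0.0625]
orientation: [180.0, 0.0, -6.1]
force: [-3.4, -4.0, 4.2]
opening: 0.026
gripper_force: 29.7
```

Request:
play_rows --pt "0 -0.2 0 0 0 0" --pt "0 -0.2 0 0 0 0" --pt "0 -0.2 0 0 0 0" --pt "0 0 0 0 0 0" --pt "0 0 0 0 0 0"

```text
clock: 13.43
tool_pos: [0.5138, 0.061, 0.0625]
orientation: [179.9, 0.0, -6.1]
force: [-3.2, -5.7, 3.8]
opening: 0.0258
gripper_force: 29.8
```

```bash
python3 -c "
from h import *
go(bed([.005,.020,.0624],True),-6.1)"
```

```text
tcp [0.5138 0.061  0.0625] rpy [ 1.7995e+02  3.0000e-02 -6.1000e+00] bed [0.0044 0.0079 0.0625] F [-3.2 -5.7  3.8] open 0.0258 t 13.43
tool shift cm [ 0.06 -1.21  0.01]
turn [ 0.05  0.03 -0.  ]
```

Request:
play_rows --pt "0 -0.15 0 0 0 0" --pt "0 -0.15 0 0 0 0" --pt "0 -0.1 0 0 0 0" --pt "0 0 0 0 0 0" --pt "0 0 0 0 0 0"

```text
clock: 13.85
tool_pos: [0.5143, 0.0648, 0.0625]
orientation: [179.9, 0.0, -6.1]
force: [-3.1, -5.9, 5.2]
opening: 0.0259
gripper_force: 29.8
```

Request:
play_rows --pt "0 -0.1 0 0 0 0" --pt "0 -0.1 0 0 0 0" --pt "0 0 0 0 0 0" --pt "0 0 0 0 0 0"

```text
clock: 14.18
tool_pos: [0.5144, 0.0667, 0.0625]
orientation: [179.9, 0.0, -6.1]
force: [-2.4, -8.1, 4.0]
opening: 0.0254
gripper_force: 29.8
```

Request:
play_rows --pt "0 -0.1 0 0 0 0" --pt "0 -0.1 0 0 0 0" --pt "0 0 0 0 0 0" --pt "0 0 0 0 0 0"

```text
clock: 14.52
tool_pos: [0.5146, 0.0687, 0.0625]
orientation: [179.9, 0.0, -6.1]
force: [-3.6, -6.0, 4.9]
opening: 0.0262
gripper_force: 29.8
```

```bash
python3 -c "
from h import *
go(bed([.005,.020,.0624],True),-6.1)"
```

```text
tcp [0.5146 0.0687 0.0625] rpy [ 1.7993e+02  3.0000e-02 -6.1100e+00] bed [0.0044 0.0156 0.0625] F [-3.6 -6.   4.9] open 0.0262 t 14.52
tool shift cm [ 0.06 -0.44  0.01]
turn [ 0.07  0.03 -0.01]
```

Request:
play_rows --pt "0 -0.1 0 0 0 0" --pt "0 -0.1 0 0 0 0" --pt "0 0 0 0 0 0" --pt "0 0 0 0 0 0"

```text
clock: 14.85
tool_pos: [0.5148, 0.0702, 0.0626]
orientation: [179.9, 0.0, -6.1]
force: [-1.5, -10.3, 5.0]
opening: 0.0256
gripper_force: 29.8
```

Request:
play_rows --pt "0 -0.1 0 0 0 0" --pt "0 0 0 0 0 0" --pt "0 0 0 0 0 0" --pt "0 0 0 0 0 0"

```text
clock: 15.18
tool_pos: [0.5148, 0.071, 0.0626]
orientation: [179.9, 0.1, -6.1]
force: [-2.3, -10.2, 5.1]
opening: 0.0256
gripper_force: 29.8
```

Request:
play_rows --pt "0 -0.1 0 0 0 0" --pt "0 0 0 0 0 0" --pt "0 0 0 0 0 0" --pt "0 0 0 0 0 0"

```text
clock: 15.52
tool_pos: [0.5149, 0.0719, 0.0626]
orientation: [179.9, 0.1, -6.1]
force: [-1.7, -11.7, 5.0]
opening: 0.026
gripper_force: 29.8
```

Request:
play_rows --pt "0 -0.1 0 0 0 0" --pt "0 -0.05 0 0 0 0" --pt "0 0 0 0 0 0" --pt "0 0 0 0 0 0"

```text
clock: 15.85
tool_pos: [0.515, 0.073, 0.0626]
orientation: [179.8, 0.1, -6.1]
force: [-1.2, -13.5, 5.9]
opening: 0.0259
gripper_force: 29.8
```

Request:
play_rows --pt "0 -0.1 0 0 0 0" --pt "0 0 0 0 0 0" --pt "0 0 0 0 0 0" --pt "0 0 0 0 0 0" --pt "0 0 0 0 0 0"

```text
clock: 16.27
tool_pos: [0.515, 0.0738, 0.0626]
orientation: [179.8, 0.1, -6.1]
force: [-1.7, -14.1, 6.9]
opening: 0.0258
gripper_force: 29.8
```

```bash
python3 -c "
from h import *
go(bed([.005,.020,.0624],True),-6.1)
s=snapshot('side');f=s['frame'][:,:,::-1]
u,v=proj(s,bed([0,-.0265,.02],True))[0].astype(int);print(u,v)
cv2.imwrite('pics/c.png',cv2.resize(f[v-60:v+40,u-65:u+65],None,fx=6,fy=6,interpolation=cv2.INTER_CUBIC))"
```

```text
tcp [0.515  0.0738 0.0626] rpy [ 1.7982e+02  8.0000e-02 -6.1100e+00] bed [0.0042 0.0207 0.0626] F [ -1.7 -14.1   6.9] open 0.0258 t 16.27
tool shift cm [0.08 0.07 0.02]
turn [ 0.18  0.08 -0.01]
257 177
```

View pics/c.png

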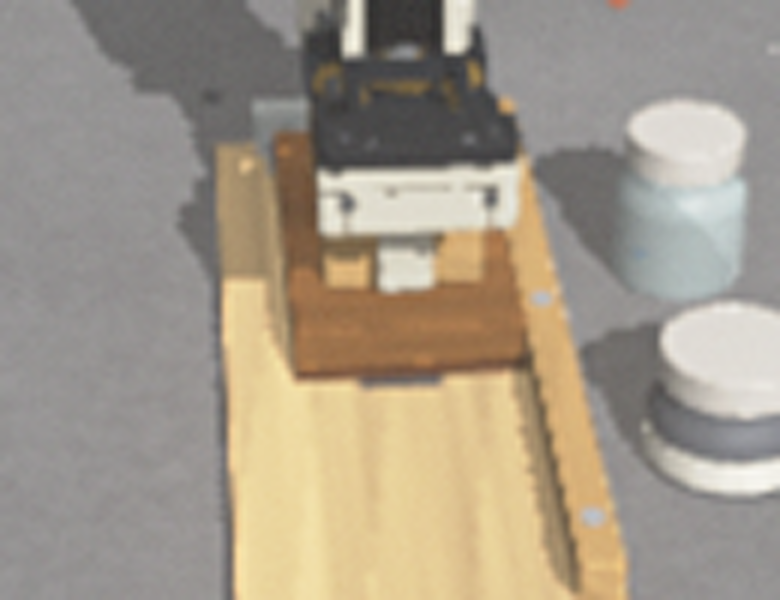

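The block lies along the rail. Only a thin dark sliver of the catch shows at (400,380), so it isn't up yet. I'll measure the block's rear edge.

```bash
python3 -c "
from h import *
s=snapshot('side')
o=np.array([257-65,177-60])
for p in [(297,377),(400,377),(525,371),(400,386),(400,372)]:
  print(p,bed(ray(s,(np.array(p)+.5)/6-.5+o,.012)[0]).round(4))
f=s['frame'];print(f[177-2:177+10,192+66].tolist())
go(bed([.005,.020,.0624],True))"
```

```text
(297, 377) [-0.042  -0.0205  0.012 ]
(400, 377) [ 0.0023 -0.0243  0.012 ]
(525, 371) [ 0.0565 -0.0242  0.012 ]
(400, 386) [ 0.0017 -0.0313  0.012 ]
(400, 372) [ 0.0026 -0.0204  0.012 ]
[[151, 110, 74], [158, 114, 73], [144, 104, 72], [119, 86, 64], [117, 92, 80], [114, 106, 101], [182, 161, 129], [237, 209, 153], [233, 210, 155], [231, 208, 150], [232, 208, 152], [232, 208, 152]]
tcp [0.515  0.0739 0.0626] rpy [ 1.7982e+02  8.0000e-02 -6.1100e+00] bed [0.0042 0.0207 0.0626] F [ -1.7 -13.4   6.4] open 0.0257 t 16.37
tool shift cm [0.08 0.07 0.02]
```

Request:
play_rows --pt "0 -0.05 0 0 0 0" --pt "0 0 0 0 0 0" --pt "0 0 0 0 0 0" --pt "0 0 0 0 0 0" --pt "0 0 0 0 0 0" --pt "0 0 0 0 0 0"

```text
clock: 16.87
tool_pos: [0.515, 0.0742, 0.0626]
orientation: [179.8, 0.1, -6.1]
force: [-2.2, -14.3, 6.4]
opening: 0.0261
gripper_force: 29.8
```

```bash
python3 -c "
from h import *
s=snapshot('side')
f=s['frame'];print(f[177-2:177+14,192+66].tolist())
go(bed([.005,.020,.0624],True))"
```

```text
[[152, 109, 72], [159, 115, 76], [142, 109, 81], [108, 101, 99], [114, 113, 113], [121, 117, 118], [118, 116, 115], [113, 109, 112], [115, 110, 110], [184, 159, 130], [238, 211, 154], [235, 211, 155], [232, 210, 155], [232, 210, 155], [232, 210, 155], [232, 210, 153]]
tcp [0.515  0.0742 0.0626] rpy [ 1.7982e+02  8.0000e-02 -6.1200e+00] bed [0.0042 0.0211 0.0626] F [ -1.8 -15.7   7.2] open 0.026 t 16.92
tool shift cm [0.08 0.11 0.02]
```

Request:
play_rows --pt "0 0 0 0 0 0" --pt "0 0 0 0 0 0" --pt "0 0 0 0 0 0" --pt "0 0 0 0 0 0" --pt "0 0 0 0 0 0" --pt "0 0 0 0 0 0" --pt "0 0 0 0 0 0" --pt "0 0 0 0 0 0"

```text
clock: 17.58
tool_pos: [0.5149, 0.0742, 0.0625]
orientation: [179.8, 0.1, -6.1]
force: [-3.0, -15.1, 7.2]
opening: 0.026
gripper_force: 29.8
```

```bash
python3 -c "
from h import *
s=snapshot('side')
print(proj(s,[bed([.002,-.05,.012],True),bed([.002,-.0265,.02],True)]))
f=s['frame'];print(f[170:190,258].sum(1).tolist())
g=cv2.imread('pics/side1.png');print(g[170:190,258].astype(int).sum(1).tolist())
go(bed([.005,.020,.0624],True))"
```

```text
[[258.97837477 185.00094943]
 [258.20717251 177.29670414]]
[359, 361, 360, 344, 316, 334, 347, 338, 326, 349, 349, 347, 343, 339, 388, 528, 601, 598, 599, 597]
[553, 551, 552, 557, 566, 574, 552, 453, 326, 335, 346, 339, 341, 337, 378, 509, 594, 587, 588, 581]
tcp [0.515  0.0742 0.0625] rpy [ 1.7982e+02  9.0000e-02 -6.1200e+00] bed [0.0041 0.0211 0.0625] F [ -2.3 -15.1   6.2] open 0.0262 t 17.63
tool shift cm [0.09 0.11 0.01]
```

The catch is fully up: it spans rows 177 to 185, the same as at rest in the first picture. I'll ease off until the force is near zero, then let go.

Request:
play_rows --pt "0 0.05 0 0 0 0" --pt "0 0.05 0 0 0 0" --pt "0 0.05 0 0 0 0" --pt "0 0.05 0 0 0 0" --pt "0 0 0 0 0 0" --pt "0 0 0 0 0 0"

```text
clock: 18.13
tool_pos: [0.5151, 0.074, 0.0624]
orientation: [180.0, 0.0, -6.1]
force: [-3.2, -5.1, 3.5]
opening: 0.026
gripper_force: 29.8
```

Request:
play_rows --pt "0 0.05 0 0 0 0" --pt "0 0.05 0 0 0 0" --pt "0 0 0 0 0 0" --pt "0 0 0 0 0 0"

```text
clock: 18.47
tool_pos: [0.5151, 0.0738, 0.0624]
orientation: [-180.0, 0.0, -6.1]
force: [-4.8, 0.2, 3.7]
opening: 0.0259
gripper_force: 29.8
```

Request:
play_rows --pt "0 0 0 0 0 0" --pt "0 0 0 0 0 0" --pt "0 0 0 0 0 0" --pt "0 0 0 0 0 0" --pt "0 0 0 0 0 0" --pt "0 0 0 0 0 0" --pt "0 0 0 0 0 0" --grip 6.5

```text
clock: 19.05
tool_pos: [0.5155, 0.0738, 0.0624]
orientation: [-180.0, -0.0, -6.1]
force: [-0.1, 0.9, -0.5]
opening: 0.0635
gripper_force: 0.0
```

Request:
play_rows --pt "0 0 -1 0 0 0" --pt "0 0 -3 0 0 0" --pt "0 0 -4 0 0 0" --pt "0 0 -4 0 0 0" --pt "-2 0 -3 0 0 0" --pt "-4 0 0 0 0 0" --pt "-2 3 0 0 0 0" --pt "0 4 0 0 0 0" --pt "0 4 0 0 0 0" --pt "0 4 0 0 0 0" --pt "0 4 0 0 0 0" --pt "0 4 0 0 0 0" --pt "0 4 0 0 0 0" --pt "0 4 0 0 0 0" --pt "0 0 0 0 0 0" --pt "0 0 0 0 0 0"

```text
clock: 20.38
tool_pos: [0.4019, -0.2281, 0.2128]
orientation: [180.0, 0.0, -6.4]
force: [-0.4, 0.9, -0.4]
opening: 0.0649
gripper_force: 0.0
```

```bash
python3 -c "
from h import *
s=snapshot('top');f=s['frame'][:,:,::-1]
cv2.imwrite('pics/t5.png',cv2.resize(f[120:225,110:290],None,fx=4.4,fy=4.4,interpolation=cv2.INTER_CUBIC))
s=snapshot('side');f=s['frame'];print(f[170:190,258].sum(1).tolist())
go([0,0,0])"
```

```text
[342, 332, 340, 344, 332, 348, 340, 332, 327, 346, 350, 346, 346, 339, 402, 531, 594, 597, 593, 596]
tcp [ 0.4026 -0.2259  0.2127] rpy [-1.7999e+02 -2.0000e-02 -6.1700e+00] bed [-0.0757 -0.2893  0.2127] F [-0.4  0.8 -0.2] open 0.0649 t 20.48
tool shift cm [-42.46 -18.14  21.26]
```

View pics/t5.png

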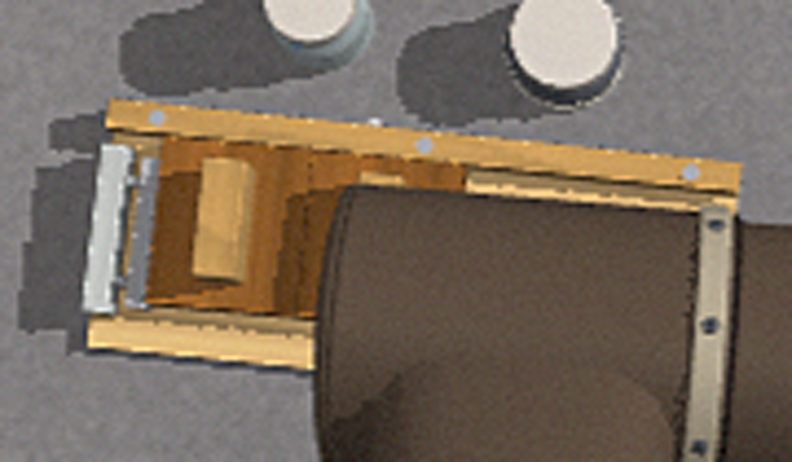

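Request:
play_rows --pt "-1 4 0 0 0 0" --pt "-1 4 0 0 0 0" --pt "-1 4 0 0 0 0" --pt "-1 4 0 0 0 0" --pt "-1 4 0 0 0 0" --pt "-1 4 0 0 0 0" --pt "0 0 0 0 0 0" --pt "0 0 0 0 0 0"

```text
clock: 21.15
tool_pos: [0.3176, -0.4585, 0.2121]
orientation: [-180.0, 0.0, -6.2]
force: [0.1, 0.5, -0.8]
opening: 0.0645
gripper_force: 0.0
```

```bash
python3 -c "
from h import *
s=snapshot('top');f=s['frame'][:,:,::-1]
cv2.imwrite('pics/t6.png',cv2.resize(f[120:225,110:290],None,fx=4.4,fy=4.4,interpolation=cv2.INTER_CUBIC))
s=snapshot('side');f=s['frame'];print(f[170:190,258].sum(1).tolist())
go([0,0,0])"
```

```text
[370, 373, 377, 366, 353, 367, 378, 367, 348, 374, 379, 372, 372, 363, 435, 582, 633, 635, 629, 624]
tcp [ 0.3185 -0.457   0.2124] rpy [-179.98    0.     -6.02] bed [-0.1348 -0.528   0.2124] F [-0.1 -0.2  0.7] open 0.0649 t 21.25
tool shift cm [-36.47 -42.09  21.26]
```

View pics/t6.png

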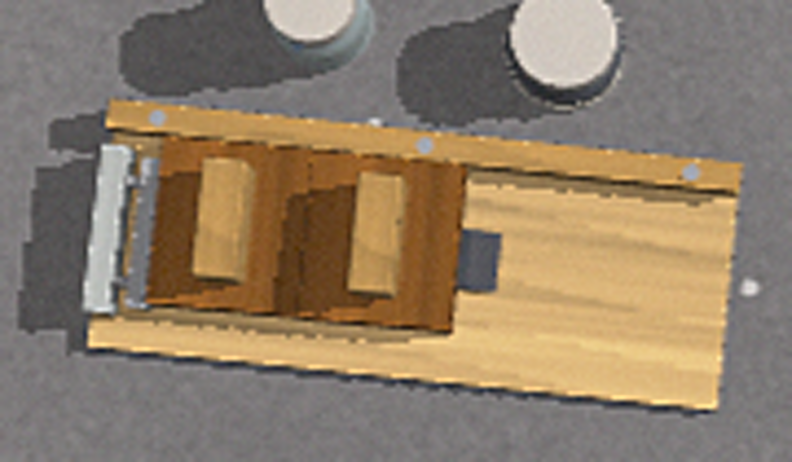

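Both blocks sit tight together along the rail, with no gap at about x=300. The end plate at (142,230) is pushed in, and the catch is up behind the pair at (480,262). I'll hand in.

```bash
python3 -c "
from plant import *
print(close_job())"
```

```text
the job is handed in; nothing more can be done
None
```

I handed the job in: the brown bar-handled block is clamped against its twin along the rail with no visible gap, the catch is fully up behind it, and the arm is clear; no verdict came back.

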